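Index the ink turntable by one notch

ROBOT

A 6-joint arm with a two-finger parallel gripper is mounted at the origin on a cart in front of the work surface, level with it; the furniture and walls round the work are solid. World frame = base frame: x ahead of the robot, y to its left, z up, the work surface at z = 0. Lengths are in m, angles in rad, forces in N, time in s.
With the tool pointing down it reaches from about 0.325 to 0.9 m from the base axis. Payload 6.1 kg.
Tool frame: the origin (TCP) lies midway between the tips of the shut fingers; the grasp point (between the pads) lies 19 mm behind it; z points along the fingers, y is the line along which they close (so a half turn about z gives the same grasp; the last joint's range is limited). The gripper opens to 85 mm and grips with 20 to 120 N. Pads are 22 mm wide; open, the fingers measure 114 mm over their backs; the gripper's body (76 mm by 85 mm) begins 54 mm behind the grasp point. The pads swing forward as they close: fully open they stand 13 mm farther back than shut.
Start: joints at [-1.446, 0.22, 1.526, -0, 1.395, -0.126], TCP at [0.155, -0.605, 0.231] pointing down, gripper open.
Joint ranges: [-2.98, 2.98], [-0.91, 2.08], [0.09, 2.57], [-1.24, 4.39], [0.2, 2.65], [-2.68, 2.68]. Speed limits (rad/s): [2.57, 2.57, 3.01, 3.14, 3.14, 3.14].

INTERFACE

Orientations are given as a unit quaternion [x, y, z, w].
In Python, from bench import * gives the robot as it stands. The module is installed in compiled form; this text tells all that it offers.
- The arm moves only by the tool step_arm, never from a script. Its argument "increments" is a list of rows, each a list of 5 numbers: the finger opening in cm, from 0 to 8.54, then the shift along the world's x, y, z in cm, then the turn about the world's z in degrees. A call has 1 to 20 rows; each row shifts and turns the commanded pose from where the row before left it; what a row does not reach is not made up. A row lasts 1/12 s, in which the tool goes at most 41.7 mm and 7.16 degrees, less where a joint would pass 70% of its speed; a pose out of reach is approached as far as the arm can. A call with a gripper value outside its range is refused whole. The fingers move at their own pace and stop on an object; "grip_force" is the grip in N (left out, the last holds). Time passes only in rows, so rows that do not move let the fingers close. It gives the time, the measured TCP pose, the force, the opening and the grip force at its end, in the units of the state.
- get_state(): the state, without advancing time (a new reading comes with each control period).
- get_image(name): name is "scene" or "top" or "wrist"; returns a dict with "pixels" (384x512x3 uint8, blue, green, red), "z_map" (384x512 float32, m along the optical axis (not along the pixel's ray), 0 where there is no reading), "fx", "fy", "cx", "cy" (pixels), "xyz" and "attitude" of the camera in the world. Camera axes: x right, y down, z forward; pixel columns grow to the right and rows downward; lengths in m; the calibration is good to about 2 mm. The wrist camera is an equidistant fisheye: a pixel r from the principal point sees the ray r / f radians off the axis. A picture is of the moment at which its call begins.
- hand_in(): hands the job in; it is judged then, once.
The state is a dict: "time_s": time; "joints": joint angles; "joint_vel": joint speeds; "joint_efforts": joint torques, N m; "ee_pos": TCP position; "ee_rot": TCP orientation; "ft_force": force on the tool from outside, world axes, zero at the start; "torque": the same for the moment, N m; "gripper_width": finger opening in m; "gripper_force": force on a finger pad.
Only numpy, scipy, OpenCV 4.12 (cv2) and the standard library are available. Lean on these libraries where they do the work, as an engineer would, in place of code of your own. Each camera call takes 0.05 s, during which the arm holds its last target. There are 200 camera calls.

TASK

The ink pot on the turntable has to come round to the pointer post. Press the turntable's spring plunger down with the fingertips, keep it down while you swing it round with the table by one notch in the direction that brings the ink pot to the pointer, then let the plunger spring fully up into that notch and leave everything free. Do not touch or lift the pot or the clip that ride on the table, do not turn the table past the next notch, and leave the loose things round about alone.

Things in the scene. Friction and masses are not known exactly. Their poses are not given: they have to be found in the camera images.
- index_base: Fixed base of the indexing turntable: grey round foot, 272 mm across, 52 mm high, with a bright flat ring on top (inner diameter 207 mm, outer 256 mm) that has six notches in its inner edge, 60 degrees apart. Origin: centre of its underside, on the table's axis; z up, x points from the axis to the pointer post (10 x 18 mm, rising to 92 mm above the work surface, 124 mm from the axis).
- table_axis (a point): Point on the vertical axis of the turning table at the height of its top face (56 mm above the work surface). The table is a pale wooden disc, 200 mm across, inside the ring, with three wooden nest rings (inner diameter 48 mm, outer 55 mm, 7 mm high), 60 mm from the axis and 60 degrees apart, and the plunger opposite the middle nest. At the start the middle nest is empty and is at the pointer.
- mark (a point): Fixed point of the base, in front of the pointer post, 60 mm from the axis, at the height of the table's top face: the centre of whichever nest is indexed to the pointer.
- pointer (a point): Tip of the pointer post's beak, 110 mm from the axis, 85 mm above the work surface; fixed.
- turntable (a joint): Angle of the turning table in rad, counter-clockwise seen from above positive; near 0 at the start. Notches at every 1.047 (60 degrees). It turns freely past any number of notches while the plunger is down, with little friction (about 0.06 N m); it is locked (about 1 degree of play) while the plunger is up in a notch.
- plunger (a joint): Travel of the plunger in m: 0 fully up (its tongue is in a notch of the ring), 0.013 fully down. From about 0.0095 down the tongue is below the ring and the table is free to turn. The spring pushes up with about 3.5 N at the top and 6.5 N at the bottom. Released between notches, the tongue rides under the ring at about 0.009; its rounded top finds a notch by itself when within about 3 degrees of it.
- plunger_top (a point): Centre of the flat top of the plunger's head, moving with it: black knob, flat top 32 mm across, 40 mm across below that, 14 mm high; its top is 96 mm above the work surface when up. It stands on the turning table 80 mm from the axis, opposite the middle nest, over a dark boss that ends 68 mm above the work surface. It travels straight down; a pressing fingertip carries it sideways by friction.
- ink_pot_0: Squat screw-lid ink pot, 44 mm across, 51 mm high, standing loose in one of the two outer nests (left or right, 60 mm from the axis, 60 degrees from the mark). Origin: centre of its underside, which stands 56 mm above the work surface. It must ride round on the table untouched.
- binder_clip_0: Small dark binder clip with wire handles, 38 x 26 x 21 mm, lying loose in the other outer nest. Origin: centre of its underside. To be left untouched.
- bulldog_0: Loose bulldog clip, 47 x 34 x 19 mm, lying on the work surface; not part of the job. Origin: centre of its underside.
- tube_2: Loose paint tube, 43 x 146 x 29 mm, lying on the work surface; not part of the job. Origin: centre of its underside.

How it is judged:
By the outcome, as a careful person would: the job done as asked, in the order asked, and still so for the second after the job is handed in, with the robot touching nothing.
It also fails if it takes over 35 s, if anything falls off the work surface, if the arm or the gripper's body presses on something with over 40 N, if the wrist force passes 120 N, or if a joint passes its speed limit or range.

## Working session

There is one attempt and no reset: what is moved stays moved. The work goes in short steps, Python scripts to look and compute and a tool call to move; the robot and the scene stay as the last step left them, time stands still between calls to the robot, and variables do not carry over. Pictures are saved under pics/ and viewed, at most 10 in all, crops included, and the job is handed in when it is done.

Besides the shell and the picture viewer there is one more tool, called after "Call:" by a JSON object that holds its "api" and its "payload". step_arm: Moves the arm, as the interface text tells. Its arguments: {"type":"object","properties":{"increments":{"type":"array","items":{"type":"array","items":{"type":"number"}}},"grip_force":{"type":"number"}},"required":["increments"]}

```bash
mkdir -p pics
cat > h.py <<'E'
from bench import *
import numpy as np, cv2
from scipy.spatial.transform import Rotation as R
def world(im,u,v,z=None):
    """pinhole pixel -> world, by depth or by plane z"""
    d=np.array([(u-im['cx'])/im['fx'],(v-im['cy'])/im['fy'],1.0])
    a=np.array(im['attitude']); M=R.from_quat(a).as_matrix() if a.size==4 else a.reshape(3,3)
    o=np.array(im['xyz'])
    if z is None: return o+M@d*im['z_map'][int(v),int(u)]
    w=M@d; return o+w*(z-o[2])/w[2]
E
python3 - <<'E'
from h import *
import pickle
for n in('top','scene'):
    im=get_image(n); pickle.dump(im,open(n+'.pkl','wb'))
    cv2.imwrite(f'pics/{n}0.png',cv2.resize(im['pixels'],(800,600)))
    print(n,im['fx'],im['cx'],im['xyz'],im['attitude'])
s=get_state();print(s['time_s'],s['ee_pos'],s['ee_rot'],s['ft_force'],s['gripper_width'])
E
```

```text
top 449.44420608044635 253.28961824318503 [ 0.30568537 -0.11385107  1.44394329] [-0.69777525  0.70988802 -0.06487924  0.07042292]
scene 458.3158998298575 260.7410172599264 [ 1.12582332 -0.4997898   1.00433086] [ 0.82997836  0.45628196 -0.15143772 -0.28285917]
0.1 [ 0.1550429  -0.60490876  0.23030271] [ 9.92147864e-01  1.25067356e-01 -6.31474801e-06 -8.78931919e-04] [ 0.22464873  0.38264735 -0.44256959] 0.0853880434803547
```

View pics/top0.png

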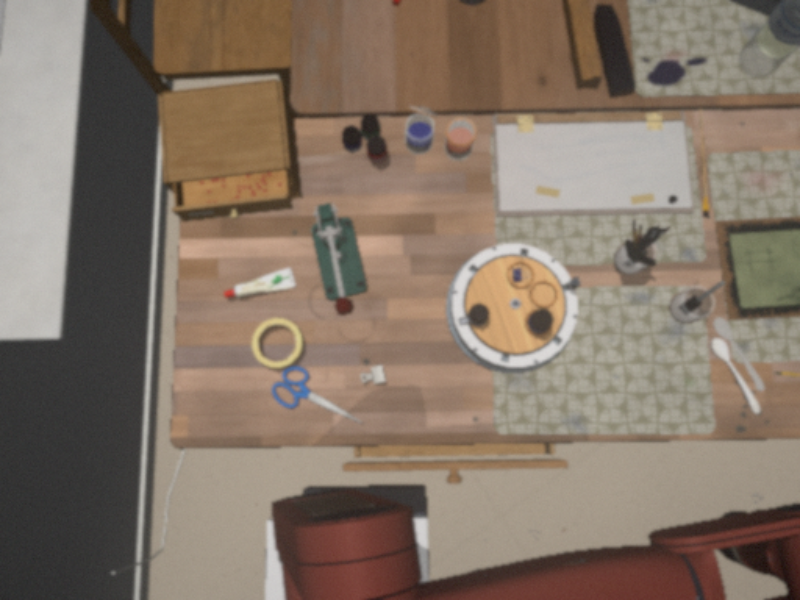

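View pics/scene0.png

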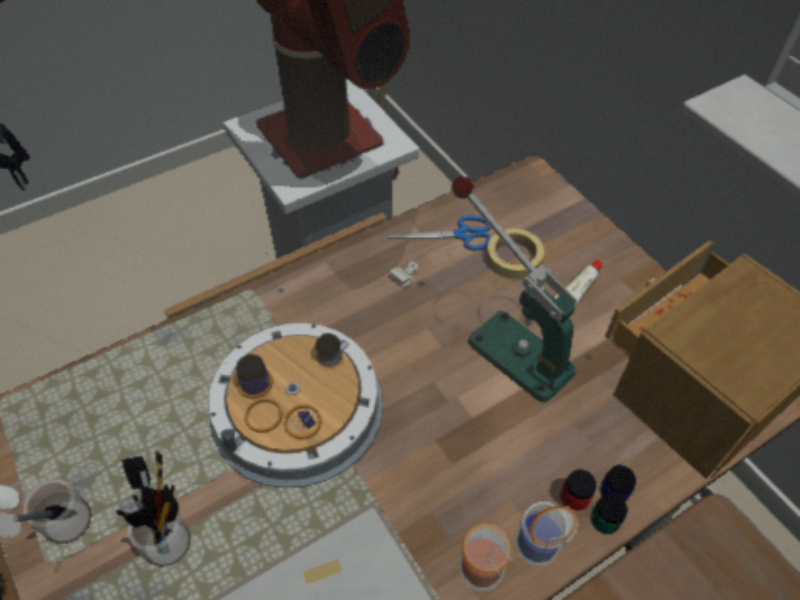

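The top view (800x600) shows the table hub at (515,303), the plunger at (479,315), the ink pot at (541,321), the empty nest at (543,294), the clip at (519,273) and the post at (572,283). In the scene view the plunger is at (329,347) and the pot at (252,372). I'll enlarge both.

Run:
```python
from h import *
import pickle
t=pickle.load(open('top.pkl','rb'));s=pickle.load(open('scene.pkl','rb'))
a=cv2.resize(t['pixels'][150:242,280:376],None,fx=6,fy=6,interpolation=cv2.INTER_CUBIC)
b=cv2.resize(s['pixels'][200:310,128:250],None,fx=5,fy=5,interpolation=cv2.INTER_CUBIC)
cv2.imwrite('pics/tc.png',a);cv2.imwrite('pics/sc.png',b)
k=.64
for n,im,l in(('top',t,[('hub',515,303,.056),('plg',479,315,.096),('pot',541,321,.107),('empty',543,294,.056),('post',572,283,.09)]),('scene',s,[('plg',329,341,.096),('hub',292,389,.06)])):
    for m,u,v,z in l: print(n,m,world(im,u*k,v*k,z).round(4),world(im,u*k,v*k).round(4))
```

```text
top hub [ 0.5661 -0.3445  0.056 ] [ 0.5657 -0.3442  0.0583]
top plg [ 0.5361 -0.2668  0.096 ] [ 0.5357 -0.2666  0.0983]
top pot [ 0.5204 -0.3843  0.107 ] [ 0.5208 -0.3848  0.1046]
top empty [ 0.5835 -0.4017  0.056 ] [ 0.5838 -0.4021  0.0543]
top post [ 0.5977 -0.4529  0.09  ] [ 0.5981 -0.4533  0.0884]
scene plg [ 0.5442 -0.2638  0.096 ] [ 0.5432 -0.2635  0.0945]
scene hub [ 0.5684 -0.3442  0.06  ] [ 0.5697 -0.3445  0.0622]
```

View pics/tc.png

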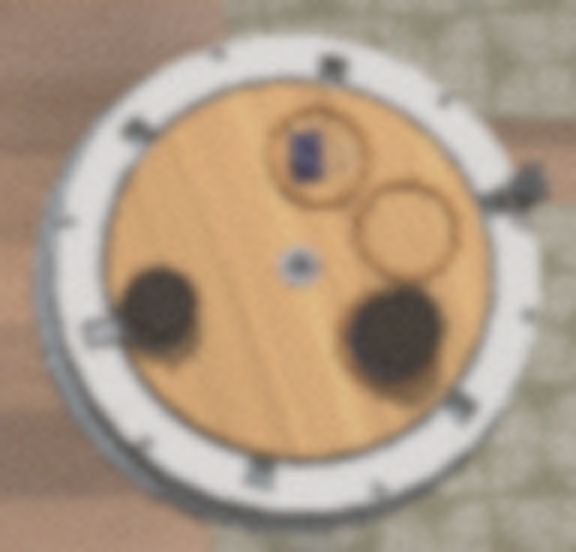

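View pics/sc.png

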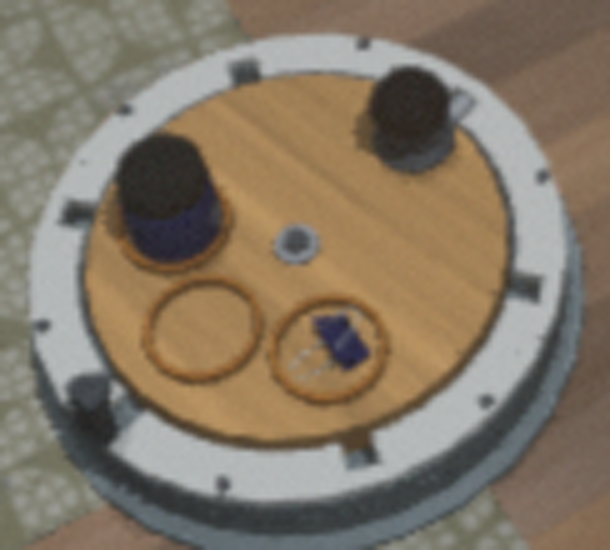

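Run:
```python
from h import *
import pickle
t=pickle.load(open('top.pkl','rb'));s=pickle.load(open('scene.pkl','rb'))
# pixel centres in crops -> full image
T=lambda u,v,z:world(t,280+(u+.5)/6-.5,150+(v+.5)/6-.5,z)
S=lambda u,v,z:world(s,128+(u+.5)/5-.5,200+(v+.5)/5-.5,z)
zr=.052
for a,b in(((333,68),(260,473)),((137,130),(460,404)),((495,200),(102,332))): 
    print('top c',((T(*a,zr)+T(*b,zr))/2).round(4), np.linalg.norm(T(*a,zr)-T(*b,zr)).round(4))
for a,b in(((245,71),(361,450)),((77,213),(525,287)),((460,107),(125,412))):
    print('scene c',((S(*a,zr)+S(*b,zr))/2).round(4),np.linalg.norm(S(*a,zr)-S(*b,zr)).round(4))
print('plg top',T(157,308,.092),'scene',S(410,97,.096))
# triangulate knob top height: find z minimising disagreement
for n,p,q in(('plg',(157,306),(410,97)),('pot',(397,335),(163,172)),('hub',(298,265),(297,241))):
    z=np.arange(.03,.13,.001); d=[np.linalg.norm(T(*p,k)-S(*q,k)) for k in z];i=int(np.argmin(d)); print(n,z[i],d[i],((T(*p,z[i])+S(*q,z[i]))/2).round(4))
c=np.array([.567,-.3445])
a=(T(495,200,zr)-T(102,332,zr))[:2]; b=(S(125,412,zr)-S(460,107,zr))[:2]
print('pointer angle',np.degrees([np.arctan2(a[1],a[0]),np.arctan2(b[1],b[0])]))
```

```text
top c [ 0.566  -0.3436  0.052 ] 0.2208
top c [ 0.5671 -0.3435  0.052 ] 0.2204
top c [ 0.567  -0.3448  0.052 ] 0.2196
scene c [ 0.5659 -0.3423  0.052 ] 0.2203
scene c [ 0.5656 -0.3427  0.052 ] 0.2211
scene c [ 0.5674 -0.3427  0.052 ] 0.2201
plg top [ 0.53894674 -0.26490211  0.092     ] scene [ 0.54489297 -0.26684197  0.096     ]
plg 0.08900000000000005 0.0002444712496617931 [ 0.5405 -0.2652  0.089 ]
pot 0.09800000000000006 7.050896742628436e-05 [ 0.5219 -0.3846  0.098 ]
hub 0.060000000000000026 0.00036098129642893686 [ 0.5658 -0.3427  0.06  ]
pointer angle [-72.31365094 -73.06705769]
```

Call:
{"api": "step_arm", "payload": {"increments": [[0, 2.28, 1.99, 0, 0], [0, 2.28, 1.99, 0, 0], [0, 2.28, 1.99, 0, 0], [0, 2.28, 1.99, 0, 0], [0, 2.28, 1.99, 0, 0], [0, 2.28, 1.99, 0, 0], [0, 2.28, 1.99, 0, 0], [0, 2.28, 1.99, 0, 0], [0, 2.28, 1.99, 0, 0], [0, 2.28, 1.99, 0, 0], [0, 2.28, 1.99, 0, 0], [0, 2.28, 1.99, 0, 0], [0, 2.28, 1.99, 0, 0], [0, 2.28, 1.99, 0, 0], [0, 2.28, 1.99, 0, 0], [0, 2.28, 1.99, 0, 0], [0, 2.28, 1.99, 0, 0], [0, 0, 0, -3, 0], [0, 0, 0, -3, 0], [0, 0, 0, -2, 0]]}}

```text
time_s: 1.77
ee_pos: [0.5421, -0.2656, 0.1482]
ee_rot: [0.992, 0.126, -0.001, -0.001]
ft_force: [-0.2, -0.8, -1.1]
gripper_width: 0.0
gripper_force: 0.0
```

Run:
```python
from h import *
im=get_image('wrist'); s=get_state(); print(s['time_s'],s['ee_pos'],s['ee_rot'],s['ft_force'],im['fx'],im['cx'],im['cy'],im['xyz'])
M=R.from_quat(im['attitude']).as_matrix()
def proj(P):
    c=M.T@(np.array(P)-im['xyz']); r=np.hypot(c[0],c[1]); th=np.arctan2(r,c[2]); return im['cx']+im['fx']*th*c[0]/r, im['cy']+im['fy']*th*c[1]/r
c=np.array([.5665,-.3433]); A=np.radians(107.3); e=np.array([np.cos(A),np.sin(A)])
k=800/512; px=cv2.resize(im['pixels'],(800,600),interpolation=cv2.INTER_CUBIC)
def dot(P,col): 
    u,v=proj(P); print(P,u*k,v*k); cv2.circle(px,(int(u*k),int(v*k)),2,col,-1)
kp=c+.08*e
for a in np.arange(0,6.28,.4): dot((*(kp+.016*np.array([np.cos(a),np.sin(a)])),.096),(0,255,0))
for i in range(6):
    B=A+i*np.pi/3; dot((*(c+.1105*np.array([np.cos(B),np.sin(B)])),.052),(0,0,255))
dot((*c,.06),(0,0,255)); dot(s['ee_pos'],(255,0,255))
cv2.imwrite('pics/w1.png',px)
```

```text
1.8167 [ 0.539579   -0.26443441  0.14374081] [ 0.99207823  0.12552176 -0.00381112 -0.00324851] [-1.90597832  1.05494023 -4.12371119] 297.3186396354542 253.70517113144965 190.37694992534753 [ 0.62126455 -0.24607272  0.29127585]
(np.float64(0.5587100100737772), np.float64(-0.2669191360397762), 0.096) 407.4681824545046 295.51712728784156
(np.float64(0.5574469859778234), np.float64(-0.2606884425628378), 0.096) 393.15470388640244 294.80217892578935
(np.float64(0.5538573174233318), np.float64(-0.2554414385853838), 0.096) 379.738314473153 299.4145348486902
(np.float64(0.548507734145404), np.float64(-0.2520065106643006), 0.096) 369.4730329773087 308.5183031129211
(np.float64(0.5422428177169566), np.float64(-0.2509259583911121), 0.096) 363.9855516098442 320.5143622352018
(np.float64(0.5360516606890229), np.float64(-0.25237037721056527), 0.096) 364.02025329493307 333.396576921941
(np.float64(0.5309117106251172), np.float64(-0.25611172515095776), 0.096) 369.4030753428002 345.13387491867024
(np.float64(0.5276344526230786), np.float64(-0.2615593256372817), 0.096) 379.17109854718274 353.9822626747
[... 1003 characters left out ...]
at64(0.45870343289398285), np.float64(-0.3190069944190114), 0.052) 444.6927556666883 438.2526912401646
(np.float64(0.4915633564795782), np.float64(-0.42450806276407055), 0.052) 607.0925056069324 422.69354149963124
(np.float64(0.5993599235855953), np.float64(-0.4488010683450591), 0.052) 700.285126930412 282.66803007474766
(np.float64(0.6742965671060172), np.float64(-0.3675930055809886), 0.052) 635.3614670027152 120.59633850163824
(np.float64(0.6414366435204218), np.float64(-0.26209193723592944), 0.052) 437.9369104156614 114.91412597788752
(np.float64(0.5665), np.float64(-0.3433), 0.06) 545.2552929077551 294.57306940123897
[ 0.539579   -0.26443441  0.14374081] 389.937104827132 384.258079658397
```

View pics/w1.png

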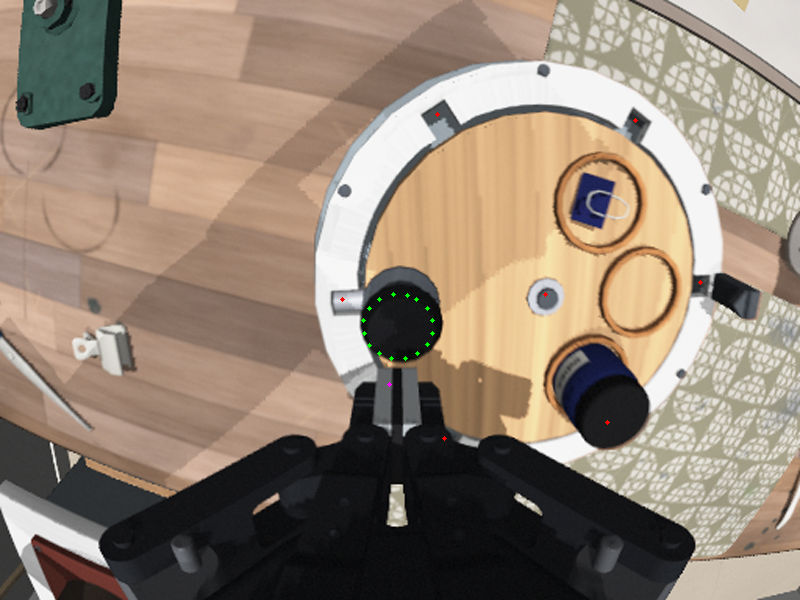

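The wrist view shows the knob's top at (400,322), the hub at (546,297) and the notches at my projected red dots, so the estimate agrees to 1–2 mm. Next I lower slowly onto the knob.

Call:
{"api": "step_arm", "payload": {"increments": [[0, 0, 0, -1, 0], [0, 0, 0, -1, 0], [0, 0, 0, -1, 0], [0, 0, 0, -0.7, 0], [0, 0, 0, -0.5, 0], [0, 0, 0, 0, 0], [0, 0, 0, 0, 0], [0, 0, 0, 0, 0]]}}

```text
time_s: 2.48
ee_pos: [0.5431, -0.2675, 0.11]
ee_rot: [0.992, 0.125, 0.0, 0.0]
ft_force: [-0.4, -0.6, 0.5]
gripper_width: 0.0001
gripper_force: 0.0
```

Call:
{"api": "step_arm", "payload": {"increments": [[0, 0, 0, -0.5, 0], [0, 0, 0, -0.5, 0], [0, 0, 0, -0.3, 0], [0, 0, 0, -0.3, 0], [0, 0, 0, -0.3, 0], [0, 0, 0, -0.3, 0], [0, 0, 0, 0, 0], [0, 0, 0, 0, 0]]}}

```text
time_s: 3.15
ee_pos: [0.5428, -0.2671, 0.0875]
ee_rot: [0.992, 0.125, 0.0, -0.0]
ft_force: [-0.8, 1.6, 4.4]
gripper_width: 0.0
gripper_force: 2.5
```

Call:
{"api": "step_arm", "payload": {"increments": [[0, 0, 0, -0.2, 0], [0, 0, 0, -0.2, 0], [0, 0, 0, -0.1, 0], [0, 0, 0, 0, 0], [0, 0, 0, 0, 0]]}}

```text
time_s: 3.57
ee_pos: [0.5432, -0.267, 0.0831]
ee_rot: [0.992, 0.125, 0.0, 0.0]
ft_force: [-1.8, 2.0, 5.8]
gripper_width: -0.0001
gripper_force: 3.3
```

Call:
{"api": "step_arm", "payload": {"increments": [[0, 0, 0, -0.1, 0], [0, 0, 0, 0, 0], [0, 0, 0, 0, 0]]}}

```text
time_s: 3.82
ee_pos: [0.5436, -0.267, 0.083]
ee_rot: [0.992, 0.125, 0.001, 0.0]
ft_force: [-3.2, 4.3, 10.4]
gripper_width: -0.0001
gripper_force: 5.5
```

Run:
```python
from h import *
s=get_state(); p=np.array(s['ee_pos'][:2]);c=np.array([.5665,-.3433]);v=p-c;print(s['ee_pos'],s['ft_force'],np.hypot(*v))
# arc increments: ramped angles, total 58.5
for tot in(58,):
  st=np.array([1,2]+[2.5]*22); st=st*tot/st.sum(); th=0;prev=v
  for d in st:
    th+=d; q=R.from_euler('z',th,degrees=True).as_matrix()[:2,:2]@v; print([0,*((q-prev)*100).round(2).tolist(),0,round(d,2)],end=', '); prev=q
```

```text
[ 0.54362918 -0.26699989  0.08301945] [-3.23795242  4.31131417 10.44068979] 0.07965413549477782
[0, -0.13, -0.04, 0, np.float64(1.0)], [0, -0.26, -0.09, 0, np.float64(2.0)], [0, -0.32, -0.12, 0, np.float64(2.5)], [0, -0.32, -0.14, 0, np.float64(2.5)], [0, -0.31, -0.15, 0, np.float64(2.5)], [0, -0.31, -0.17, 0, np.float64(2.5)], [0, -0.3, -0.18, 0, np.float64(2.5)], [0, -0.29, -0.19, 0, np.float64(2.5)], [0, -0.28, -0.2, 0, np.float64(2.5)], [0, -0.27, -0.22, 0, np.float64(2.5)], [0, -0.26, -0.23, 0, np.float64(2.5)], [0, -0.25, -0.24, 0, np.float64(2.5)], [0, -0.24, -0.25, 0, np.float64(2.5)], [0, -0.23, -0.26, 0, np.float64(2.5)], [0, -0.22, -0.27, 0, np.float64(2.5)], [0, -0.21, -0.28, 0, np.float64(2.5)], [0, -0.19, -0.29, 0, np.float64(2.5)], [0, -0.18, -0.3, 0, np.float64(2.5)], [0, -0.17, -0.3, 0, np.float64(2.5)], [0, -0.16, -0.31, 0, np.float64(2.5)], [0, -0.14, -0.32, 0, np.float64(2.5)], [0, -0.13, -0.32, 0, np.float64(2.5)], [0, -0.11, -0.33, 0, np.float64(2.5)], [0, -0.1, -0.33, 0, np.float64(2.5)],
```

Call:
{"api": "step_arm", "payload": {"increments": [[0, -0.13, -0.04, 0, 1], [0, -0.26, -0.09, 0, 2], [0, -0.32, -0.12, 0, 2.5], [0, -0.32, -0.14, 0, 2.5], [0, -0.31, -0.15, 0, 2.5], [0, -0.31, -0.17, 0, 2.5], [0, -0.3, -0.18, 0, 2.5], [0, -0.29, -0.19, 0, 2.5], [0, 0, 0, 0, 0]]}}

```text
time_s: 4.57
ee_pos: [0.5206, -0.2782, 0.083]
ee_rot: [0.96, 0.28, 0.0, 0.0]
ft_force: [-2.2, 5.4, 11.0]
gripper_width: 0.0002
gripper_force: 5.9
```

```bash
cat > ov.py <<'E'
from h import *
import sys
def look(name,ang):
    im=get_image('wrist'); s=get_state(); p=np.array(s['ee_pos']);c=np.array([.5665,-.3433]);v=p[:2]-c
    print(p,s['ft_force'],'r',np.hypot(*v),'swing',np.degrees(np.arctan2(v[1],v[0]))-107.3, 'yaw',s['ee_rot'])
    M=R.from_quat(im['attitude']).as_matrix()
    k=800/512; px=cv2.resize(im['pixels'],(800,600),interpolation=cv2.INTER_CUBIC)
    def dot(P,col):
        q=M.T@(np.array(P)-im['xyz']); r=np.hypot(q[0],q[1]); t=np.arctan2(r,q[2])
        cv2.circle(px,(int((im['cx']+im['fx']*t*q[0]/r)*k),int((im['cy']+im['fy']*t*q[1]/r)*k)),2,col,-1)
    pt=lambda a,r,z:(c[0]+r*np.cos(np.radians(a)),c[1]+r*np.sin(np.radians(a)),z)
    for i in range(6): dot(pt(107.3+60*i,.1105,.052),(0,0,255))
    # predicted nests (outer edge) for table angle ang; red = notches
    for i in(-60,0,60):
        n=np.array(pt(-72.7+ang+i,.06,.063))
        for a in np.arange(0,6.28,.3): dot(n+.0275*np.array([np.cos(a),np.sin(a),0]),(0,255,0))
    cv2.imwrite('pics/'+name,px)
if __name__=='__main__': look(sys.argv[1],float(sys.argv[2]))
E
python3 ov.py w2.png 18
```

```text
[ 0.52072398 -0.27806329  0.08298328] [-3.38540133  3.54684546 11.9305222 ] r 0.07969487113346457 swing 17.756998937290092 yaw [9.60290637e-01 2.79001108e-01 4.45665354e-04 2.73333151e-04]
```

View pics/w2.png

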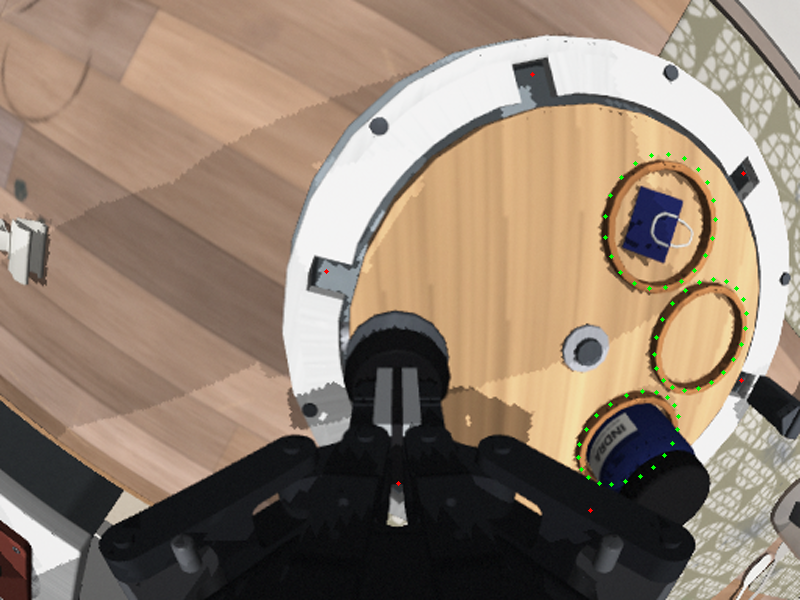

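The nests lie on the predicted green rings for 18°, the fingertips are on the knob at (400,385), and the table follows. I continue the swing.

Call:
{"api": "step_arm", "payload": {"increments": [[0, -0.28, -0.2, 0, 2.5], [0, -0.27, -0.22, 0, 2.5], [0, -0.26, -0.23, 0, 2.5], [0, -0.25, -0.24, 0, 2.5], [0, -0.24, -0.25, 0, 2.5], [0, -0.23, -0.26, 0, 2.5], [0, -0.22, -0.27, 0, 2.5], [0, -0.21, -0.28, 0, 2.5], [0, -0.19, -0.29, 0, 2.5], [0, -0.18, -0.3, 0, 2.5], [0, -0.17, -0.3, 0, 2.5], [0, -0.16, -0.31, 0, 2.5], [0, -0.14, -0.32, 0, 2.5], [0, -0.13, -0.32, 0, 2.5], [0, -0.11, -0.33, 0, 2.5], [0, 0, 0, 0, 0], [0, 0, 0, 0, 0]]}}

```text
time_s: 6.03
ee_pos: [0.4899, -0.3202, 0.083]
ee_rot: [0.82, 0.573, -0.0, 0.001]
ft_force: [-4.5, 1.8, 11.9]
gripper_width: -0.0
gripper_force: 5.9
```

```bash
python3 ov.py w3.png 56
```

```text
[ 0.48994456 -0.32014722  0.08299179] [-4.41239494  0.78117781 12.46997407] r 0.07997990873087532 swing 55.873029201477365 yaw [ 8.19789571e-01  5.72664280e-01 -3.89433724e-04  7.27837596e-04]
```

View pics/w3.png

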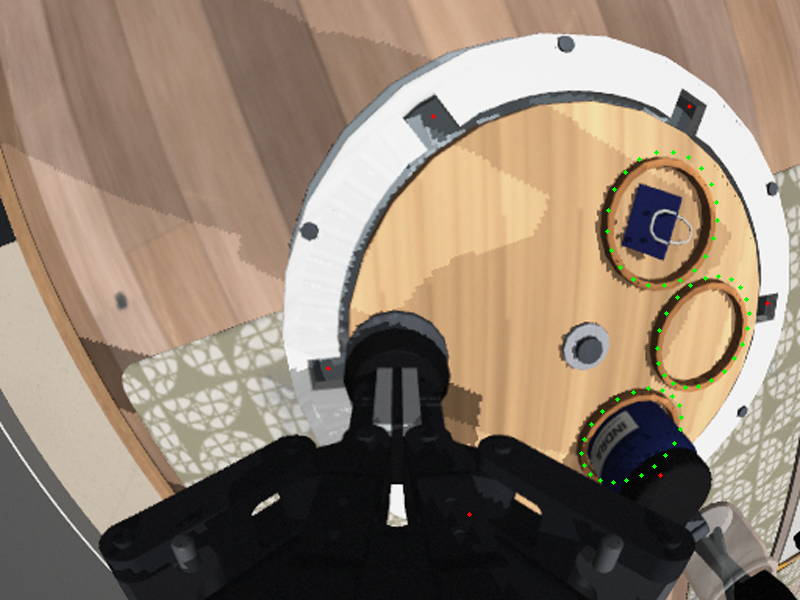

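No slip: the pot and nests sit the same relative to the gripper, and the knob is about 4° short of the notch at (327,369). I do the last bit, then raise slowly.

Call:
{"api": "step_arm", "payload": {"increments": [[0, -0.04, -0.15, 0, 1.1], [0, -0.04, -0.15, 0, 1.1], [0, -0.04, -0.15, 0, 1.1], [0, 0, 0, 0, 0], [0, 0, 0, 0, 0], [0, 0, 0, 0, 0], [0, 0, 0, 0.1, 0], [0, 0, 0, 0.1, 0], [0, 0, 0, 0.1, 0], [0, 0, 0, 0.1, 0], [0, 0, 0, 0.1, 0], [0, 0, 0, 0.1, 0], [0, 0, 0, 0.1, 0], [0, 0, 0, 0, 0], [0, 0, 0, 0, 0]]}}

```text
time_s: 7.33
ee_pos: [0.4887, -0.3241, 0.0888]
ee_rot: [0.803, 0.596, -0.0, 0.0]
ft_force: [-1.4, -1.4, 5.4]
gripper_width: 0.0002
gripper_force: 2.6
```

```bash
python3 ov.py w4.png 60
```

```text
[ 0.48872847 -0.32410764  0.08876768] [-1.85847242 -0.83995247  5.70552421] r 0.08010466148660056 swing 58.83759747993777 yaw [ 8.02970397e-01  5.96018747e-01 -1.92933976e-04  3.97184810e-04]
```

Contact force persists at 7 mm of travel, which is above the 9 mm where the tongue rides under the ring, so it is in the notch. I raise clear.

Call:
{"api": "step_arm", "payload": {"increments": [[0, 0, 0, 0.15, 0], [0, 0, 0, 0.15, 0], [0, 0, 0, 0.15, 0], [0, 0, 0, 0.15, 0], [0, 0, 0, 0.15, 0], [0, 0, 0, 0.3, 0], [0, 0, 0, 0.5, 0], [0, 0, 0, 1, 0], [0, 0, 0, 2, 0], [0, 0, 0, 2.5, 0], [0, 0, 0, 2, 0], [0, 0, 0, 0, 0], [0, 0, 0, 0, 0]]}}

```text
time_s: 8.47
ee_pos: [0.4897, -0.3242, 0.181]
ee_rot: [0.803, 0.596, 0.0, 0.002]
ft_force: [0.5, 0.3, 0.1]
gripper_width: -0.0002
gripper_force: 0.0
```

```bash
python3 ov.py w5.png 60
```

```text
[ 0.48886408 -0.32354677  0.17934778] [-0.16219451  0.15553291 -0.61989058] r 0.08010946510910938 swing 58.42489033237935 yaw [8.02912368e-01 5.96096939e-01 1.58065783e-04 3.79837496e-04]
```

View pics/w5.png

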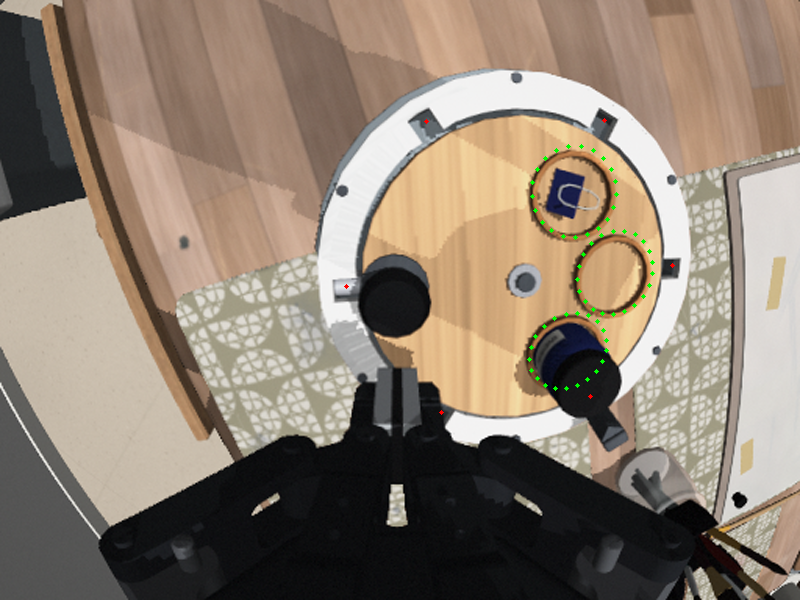

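The bright tongue fills the notch at (346,287), the pot at (580,370) faces the post at (612,430), and the clip is still in its nest. I check the knob's height, then hand in.

Run:
```python
from h import *
im=get_image('wrist'); u,v=394*.64,300*.64
x,y=(u-im['cx'])/im['fx'],(v-im['cy'])/im['fy']; t=np.hypot(x,y); d=np.array([x/t*np.tan(t),y/t*np.tan(t),1])
p=R.from_quat(im['attitude']).as_matrix()@d*im['z_map'][int(v),int(u)]+im['xyz']; print('knob top',p)
if p[2]>.093: print(hand_in())
```

```text
knob top [ 0.48797298 -0.3193781   0.09789375]
the job is handed in; nothing more can be done
None
```

The table is turned one notch counter-clockwise, so the ink pot is at the pointer; the plunger is fully up in its notch, the arm is clear, nothing else was touched, and the job is handed in.

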